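# Stow the loaded slide tray under the bench riser

### The arm

A 6-joint arm with a two-finger parallel gripper is mounted at the origin on a cart in front of the work surface, level with it; the furniture and walls round the work are solid. World frame = base frame: x ahead of the robot, y to its left, z up, the work surface at z = 0. Lengths are in mm, angles in degrees, forces in N, time in s.
With the tool pointing down it reaches from about 350 to 850 mm from the base axis. Payload 8.1 kg.
Tool frame: the origin (TCP) lies midway between the tips of the shut fingers; the grasp point (between the pads) lies 19 mm behind it (r.pinch_z is the distance from the TCP to the grasp point, in mm); z points along the fingers, y is the line along which they close (so a half turn about z gives the same grasp; the last joint's range is limited). The gripper opens to 85 mm and grips with 20 to 120 N. Pads are 22 mm wide; open, the fingers measure 114 mm over their backs; the gripper's body (76 mm by 85 mm) begins 54 mm behind the grasp point. The pads swing forward as they close: fully open they stand 13 mm farther back than shut.
Start: joints at [-74.336, 7.471, 85.268, -0, 87.261, -4.893], TCP at [210.711, -561.789, 231.292] pointing down, gripper open.
Joint ranges: [-169.43, 169.43], [-51.17, 129.36], [1.28, 143.12], [-76.62, 256.62], [0, 156.53], [-152.29, 152.29]. Speed limits (degrees/s): [136.94, 136.94, 159.86, 180, 180, 180].

### API

Orientations are given as [roll, pitch, yaw] about the fixed x, y, z axes, in that order (R = Rz(yaw) Ry(pitch) Rx(roll)).
In Python, from bench import sensors, optics, job, r gives the robot as it stands.
- The arm moves only by the tool play_rows, never from a script. Its argument "motion" is a list that holds one entry, the list of rows, each a list of 6 numbers: the shift along the tool's x, y, z in cm, then the turn, a rotation vector about the tool's x, y, z in degrees. In form: [[[x, y, z, ax, ay, az], ...]]. A call has 1 to 5 rows; each row is the pose to reach, as a shift and turn from the pose commanded when the call began, along the tool's axes at that moment; what a row does not reach only later rows make up. A row lasts 1/10 s, in which the tool goes at most 50 mm and 8.59 degrees, less where a joint would pass 70% of its speed; a pose out of reach is approached as far as the arm can. A call with a gripper value outside its range is refused whole. "jaw" is the opening, from 0 (shut) to 1 (fully open), set as the call begins (left out, the last holds). The fingers move at their own pace and stop on an object; "squeeze" is the grip in N (left out, the last holds). Time passes only in rows, so rows that repeat a pose let the fingers close. It gives the time, the measured TCP pose, the force, the opening and the grip force at its end, in the units of the state.
- sensors.sense(): the state, without advancing time (a new reading comes with each control period).
- optics.snapshot(name): name is "scene" or "top" or "wrist"; returns a dict with "pixels" (420x560x3 uint8, red, green, blue), "mtx" (3x3 intrinsics, pixels), "R" (3x3) and "t" (3): a world point X has camera coordinates R X + t; the wrist camera has in their place "T_tool_cam" (4x4, takes a point from camera to tool coordinates, whose origin is the TCP and whose axes are the flange's). Camera axes: x right, y down, z forward; pixel columns grow to the right and rows downward; lengths in mm; the calibration is good to about 2 mm. The wrist camera is an equidistant fisheye: a pixel r from the principal point sees the ray r / f radians off the axis. A picture is of the moment at which its call begins: read the wrist's pose just before it. There is no depth.
- job.hand_in(): hands the job in; it is judged then, once.
The state is a dict: "time": time; "joint_pos": joint angles; "qd": joint speeds; "joint_efforts": joint torques, N m; "tool_pos": TCP position; "tcp_rot": TCP orientation; "ft_force": force on the tool from outside, world axes, zero at the start; "wrist_torque": the same for the moment, N m; "finger_gap": finger opening in mm; "grip_force": force on a finger pad.
Only numpy, scipy, OpenCV 4.12 (cv2) and the standard library are available. Lean on these libraries where they do the work, as an engineer would, in place of code of your own. Each camera call takes 0.05 s, during which the arm holds its last target. There are 200 camera calls.

### The job

Lay the clear slide box flat on the floor of the blue tray and let go of it. Then, by the tray's upright black grip, slide the tray along the worktop straight into the bay under the low white riser, without rubbing the underside, and press it gently but definitely against the sprung stop hidden at the back; how deep that stop is set must be felt. Never push or wedge the tray hard; leave it lying in the bay touching the stop, with the slide box still flat in it, and leave the two jars on the riser and the timer to the right of the tray as they stand.

Things in the scene. Friction and masses are not known exactly. Their poses are not given: they have to be found in the camera images.
- tray: loose open blue tray, about 0.28 kg, 120 (x) x 110 (y) x 30 mm high, walls and floor 4 mm thick. Origin under the centre of the tray proper, at height 0 on the worktop. Its +x end goes into the bay first; its -x end has a flat tongue (26 mm wide, 4 mm high) with the grip. Its friction on the worktop (1 to 4 N if not pressed down) keeps it against the stop's spring after release.
- tray_grip (a point): where to take the tray: on the upright black plate at the end of the tray's tongue, 110 mm from the tray's centre along its -x, 30 mm above the worktop. The plate is 30 mm long (tray x), 10 mm thick (tray y: pinch it across this), and reaches from 4 to 45 mm height; 35 mm free between it and the tray's front wall.
- tray_floor (a point): centre of the tray's inner floor (4 mm over the worktop); axes as the tray; the free inside is 112 (x) x 102 (y) mm, walls rise 26 mm above this floor.
- slide_box_center (a point): centre of the loose clear slide box (50 g), 31 (x, grip across this) x 83 (y) x 21 mm high, lying flat on the worktop. It fits the tray with its y along the tray's y.
- riser: fixed low bench riser with a bay open to the front. Origin on the worktop under its centre; +x points into the bay, z up. Grey side panels, inner faces at y = -58.5 and +58.5 mm (3.5 mm play each side of the tray), run from x = -75 to +75 mm; steel guide plates flare outwards at the mouth to x = -104 mm. It carries deck and stop bar.
- deck: fixed white top board of the riser, 150 x 176 mm, underside at 38 mm, top at 48 mm above the worktop (8 mm above the tray's rim); same origin and axes as the riser.
- bay_mouth (a point): centre of the bay's opening, under the deck's front edge: riser x = -75 mm, 19 mm above the worktop; axes as the riser.
- stop_bar: dark bar across the back of the bay (front face at riser x = +67 mm); origin and axes as the riser. It carries a black rubber pad, 50 mm wide, whose face stands anywhere from riser x = +33 to +57 mm, set anew each time and not measured: the tray meets it with its origin at riser x = -27 to -3 mm. The pad yields up to 6 mm on a spring of 1.5 N per mm, then it is hard.
- jar_red: loose red stain jar with white lid, 55 mm wide, 84 mm high, standing on the deck; origin under its centre. A bystander.
- jar_blue: loose blue-violet stain jar with white lid, 55 mm wide, 84 mm high, standing on the deck; origin under its centre. A bystander.
- timer: loose white countdown timer, 64 x 62 x 18 mm, lying on the worktop to the right of the tray; origin under its centre. A bystander.
There are look-alikes about, which are no part of the job. Leave any green look-alike of the part that bears slide_box_center alone.

How it is judged (in metres and radians):
On the way, in this order (a step that is already met when the one before it is completed fails the run):
1. the slide box lies flat on the tray's floor, let go, with the tray not yet in the bay (x of slide_box_center in the frame of tray_floor between -0.045 and 0.045 m and y of slide_box_center in the frame of tray_floor between -0.045 and 0.045 m and z of slide_box_center in the frame of tray_floor below 0.016 m and angle between slide_box_center's own z axis and vertical below 0.15 rad and contact force between the fingers and slide_box below 0.1 N and x of tray in the frame of riser below -0.1 m), for 0.2 s.
2. the tray, in the bay, presses on the stop with more than 3 N (contact force between tray and stop_bar above 3 N and x of tray in the frame of riser above -0.035 m), for 0.2 s.
At the end, for the whole second after the job is handed in: the tray lies flat in the bay, at rest, square with it (within 0.08 rad), touching the stop's pad, and the slide box lies flat (within 0.15 rad) on the tray's floor (x of slide_box_center in the frame of tray_floor between -0.045 and 0.045 m and y of slide_box_center in the frame of tray_floor between -0.045 and 0.045 m and z of slide_box_center in the frame of tray_floor below 0.016 m and angle between slide_box_center's own z axis and vertical below 0.15 rad and x of tray in the frame of riser above -0.035 m and y of tray in the frame of riser between -0.006 and 0.006 m and angle between the x axis of tray and the x axis of riser, either way round below 0.08 rad and angle between tray's own z axis and vertical below 0.04 rad and height (world z) of tray below 0.004 m and contact force between tray and stop_bar above 0.05 N and linear speed of each of tray, slide_box below 0.01 m/s).
It fails at once if the tray is pushed or wedged against the riser or its stop with more than 20 N (contact force between tray and riser above 20 N).
It fails at once if the tray rubs the deck's underside with more than 2 N (contact force between tray and deck above 2 N).
It fails at once if the slide box strikes the deck with more than 2 N (contact force between slide_box and deck above 2 N).
It fails at once if a jar on the riser is moved by more than 15 mm (distance of any of jar_red, jar_blue from where it was at the start of the episode above 0.015 m).
It fails at once if the timer is moved by more than 15 mm (distance of timer from where it was at the start of the episode above 0.015 m).
It also fails if it takes over 72 s, if anything falls off the work surface, if the arm or the gripper's body presses on something with over 40 N, if the wrist force passes 120 N, or if a joint passes its speed limit or range.

## Working session

There is one attempt and no reset: what is moved stays moved. The work goes in short steps, Python scripts to look and compute and a tool call to move; the robot and the scene stay as the last step left them, time stands still between calls to the robot, and variables do not carry over. Pictures are saved under pics/ and viewed, at most 10 in all, crops included, and the job is handed in when it is done.

Besides the shell and the picture viewer there is one more tool, called after ">>>" in YAML: its name, and indented under it one key for each argument. play_rows: Moves the arm, as the interface text tells. Its arguments: {"type":"object","properties":{"motion":{"type":"array","items":{"type":"array","items":{"type":"array","items":{"type":"number"}}}},"jaw":{"type":"number"},"squeeze":{"type":"number"}},"required":["motion"]}

```bash
ls; mkdir -p pics; python3 - <<'E'
from bench import sensors, optics, job, r
import cv2
print(sensors.sense())
for n in ("scene","top"):
    s=optics.snapshot(n); cv2.imwrite(f"pics/{n}0.png",s["pixels"][:,:,::-1]); print(n,s["mtx"].tolist(),s["R"].tolist(),s["t"].tolist())
    import pickle; pickle.dump(s,open(f"{n}.pkl","wb"))
E
```

```text
pics
{'time': 0.0, 'joint_pos': array([-7.43364654e+01,  7.51449340e+00,  8.53301638e+01, -2.12298116e-03,
        8.72610370e+01, -4.89256033e+00]), 'qd': array([-0.02041019,  0.05165779, -0.00122874,  0.09052696,  0.06682113,
        0.03119364]), 'joint_efforts': array([ 4.37448443e-04, -5.69396496e+01, -5.00555241e+01, -4.04028742e-04,
        1.45590454e-02, -6.20222158e-05]), 'tool_pos': array([ 210.53788444, -561.25818599,  230.2423595 ]), 'tcp_rot': array([-1.79894510e+02, -6.90175128e-03,  2.05561919e+01]), 'ft_force': array([0.42042689, 0.24842435, 0.31777104]), 'wrist_torque': array([-0.0224789 ,  0.02102835,  0.00341788]), 'grip_force': 0.0, 'finger_gap': 85.41907404237398}
scene [[513.7398381855261, 0.0, 277.16182671784674], [0.0, 513.7398381855261, 205.93081307804874], [0.0, 0.0, 1.0]] [[0.8680821739644049, -0.49637085536009773, -0.007022335389124646], [-0.2836102254293063, -0.4842847226756101, -0.8276675343487537], [0.40742923223201666, 0.7204750386599749, -0.5611747850632077]] [-640.8088919956439, 37.50181041338612, 1393.0632908474383]
top [[462.4454658419622, 0.0, 281.09695648158305], [0.0, 462.4454658419622, 210.24560103750085], [0.0, 0.0, 1.0]] [[0.005339055830187733, -0.9998650580437215, 0.015535771177111876], [-0.9837220786731664, -0.008042160534672996, -0.17951656075381722], [0.17961727760376092, -0.014324432175831245, -0.983632270835526]] [-333.20921329872556, 549.1736258489403, 1053.4712163150232]
```

View pics/top0.png

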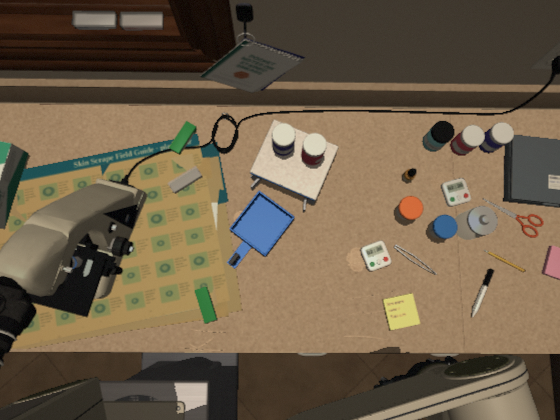

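View pics/scene0.png

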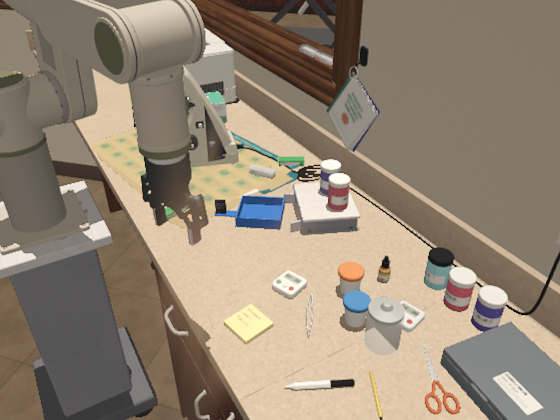

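The top view shows the tray at about (262,224) with its grip at (236,258), the deck at (294,160), the clear slide box at about (185,180), the timer at (375,256), and green look-alikes at (183,137) and (205,304). Next I measure.

```bash
cat > h.py <<'E'
import numpy as np, cv2, pickle
def ray(s,uv,z):
    d=s["R"].T@np.linalg.inv(s["mtx"])@np.array([uv[0],uv[1],1.]); c=-s["R"].T@s["t"]
    return c+d*(z-c[2])/d[2]
def proj(s,X):
    p=s["mtx"]@(s["R"]@np.array(X,float)+s["t"]); return p[:2]/p[2]
def rect(s,mask,z):
    cs=cv2.findContours(mask,cv2.RETR_EXTERNAL,cv2.CHAIN_APPROX_NONE)[0]
    c=max(cs,key=cv2.contourArea)
    w=np.array([ray(s,p,z)[:2] for p in c[:,0]],np.float32)
    return cv2.minAreaRect(w)
E
python3 - <<'E'
from h import *
s=pickle.load(open("top.pkl","rb")); im=s["pixels"]; hsv=cv2.cvtColor(im,cv2.COLOR_RGB2HSV)
def box(m,x0,y0,x1,y1):
    o=np.zeros_like(m);o[y0:y1,x0:x1]=m[y0:y1,x0:x1];return o
b=cv2.inRange(hsv,(105,130,60),(125,255,255)); b=box(b,220,185,300,275)
bo=cv2.morphologyEx(b,cv2.MORPH_OPEN,np.ones((15,15)))
print("tray",rect(s,bo,30))
w=cv2.inRange(hsv,(0,0,150),(180,60,255)); w=box(w,245,120,340,205)
w=cv2.morphologyEx(w,cv2.MORPH_CLOSE,np.ones((5,5)));w=cv2.morphologyEx(w,cv2.MORPH_OPEN,np.ones((5,5)))
print("deck",rect(s,w,48))
k=cv2.inRange(hsv,(0,0,0),(180,255,60)); k=box(k,225,245,250,272); print("grip",rect(s,k,45))
c=im[110:280,150:350]; cv2.imwrite("pics/c0.png",cv2.resize(c,None,fx=3.5,fy=3.5,interpolation=cv2.INTER_CUBIC)[:,:,::-1])
E
```

```text
tray ((522.9095458984375, -282.4881591796875), (110.42317962646484, 114.12864685058594), 0.39827805757522583)
deck ((683.6331787109375, -361.4128112792969), (174.5480499267578, 162.93707275390625), 66.87189483642578)
grip ((432.2055969238281, -222.38619995117188), (7.281364440917969, 26.585044860839844), 51.11044692993164)
```

View pics/c0.png

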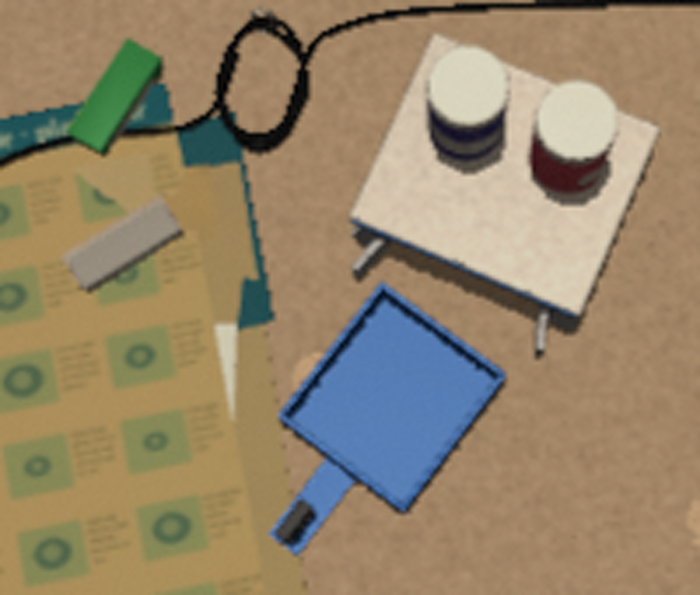

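```bash
cat > est.py <<'E'
from h import *
s=pickle.load(open("top.pkl","rb"))
f=lambda p:((p[0]+.5)/3.5-.5+150,(p[1]+.5)/3.5-.5+110)
print("cam",-s["R"].T@s["t"])
def show(n,ps,z,i):
    w=np.array([ray(s,f(p),z)[:2] for p in ps]); c=w.mean(0); 
    print(n,c.round(1),"sides",np.linalg.norm(w-np.roll(w,-1,0),axis=1).round(0))
    for k in range(4):
        d=np.roll(w,-1,0)[k]-w[k]; print("   ",np.degrees(np.arctan2(d[1],d[0])).round(1))
    return c
t=show("tray",[(383,285),(505,376),(405,511),(281,417)],30,0)
d=show("deck",[(434,36),(659,127),(579,318),(352,218)],48,0)
b=show("box",[(163,200),(183,232),(92,290),(65,258)],15,0)
g=ray(s,f((297,521)),45)[:2]; print("grip",g, np.degrees(np.arctan2(*(t-g)[::-1])),np.linalg.norm(t-g))
print("mouth ray etc", np.degrees(np.arctan2(*(d-t)[::-1])))
E
python3 est.py
```

```text
cam [ 352.79161146 -313.65732995 1139.99070742]
tray [ 523.8 -283.9] sides [107. 116. 108. 117.]
    -126.8
    144.0
    53.3
    -36.3
deck [ 679.6 -361. ] sides [172. 149. 172. 145.]
    -112.5
    157.3
    66.2
    -22.6
box [634.  -91.4] sides [28. 76. 31. 81.]
    -147.2
    124.4
    41.2
    -57.4
grip [ 436.15603089 -220.30951862] -35.95834921722905 108.3003657898601
mouth ray etc -26.332322075899167
```

```bash
cat > go.py <<'E'
import sys, numpy as np
from scipy.spatial.transform import Rotation as Ro
from bench import sensors
def go(x,y,z,yaw):
    s=sensors.sense(); R=Ro.from_euler("xyz",s["tcp_rot"],degrees=True)
    d=R.inv().apply(np.array([x,y,z])-s["tool_pos"])/10
    w=(R.inv()*Ro.from_euler("xyz",[180,0,yaw],degrees=True)).as_rotvec(degrees=True)
    print("t",s["time"],"at",s["tool_pos"].round(1),s["tcp_rot"].round(1),"F",s["ft_force"].round(1),"gap",round(s["finger_gap"],1),"q",s["joint_pos"].round(0))
    print("ROW",[*d.round(2),*w.round(1)])
if __name__=="__main__": go(*map(float,sys.argv[1:5]))
E
python3 go.py 634 -91 200 123.5; python3 -c "
from bench import optics
s=optics.snapshot('wrist');print(s['mtx'],s['T_tool_cam'])"
```

```text
t 0.1 at [ 210.6 -561.3  230.3] [-179.9   -0.    20.6] F [ 0.  -0.2  0.4] gap 85.0 q [-74.   8.  85.   0.  87.  -5.]
ROW [np.float64(56.16), np.float64(-29.16), np.float64(3.09), np.float64(-0.1), np.float64(-0.1), np.float64(-102.9)]
[[325.1922621    0.         280.45276924]
 [  0.         325.1922621  212.12390394]
 [  0.           0.           1.        ]] [[ 6.46701773e-04 -9.63545834e-01 -2.67542532e-01  6.77080980e+01]
 [ 9.99999783e-01  6.55814636e-04  5.52965227e-05 -8.65181589e-02]
 [ 1.22177575e-04 -2.67542510e-01  9.63546050e-01 -1.42832472e+02]
 [ 0.00000000e+00  0.00000000e+00  0.00000000e+00  1.00000000e+00]]
```

>>> play_rows:
  motion:
    - [[11.2,-5.8,0.6,0,0,-8.5],[22.4,-11.6,1.2,0,0,-17],[33.6,-17.4,1.8,0,0,-25.5],[44.8,-23.2,2.4,0,0,-34],[56.2,-29.2,3,0,0,-42.5]]

```text
time: 0.65
tool_pos: [378.8, -374.6, 219.1]
tcp_rot: [-180.0, -0.0, 63.4]
ft_force: [1.1, -0.7, 0.5]
finger_gap: 85.3
grip_force: 0.0
```

```bash
python3 go.py 634 -91 200 123.5
```

```text
t 0.65 at [ 378.8 -374.6  219.1] [-180.    -0.    63.4] F [ 1.1 -0.7  0.5] gap 85.3 q [-50.  -3.  97.   0.  86. -24.]
ROW [np.float64(36.79), np.float64(10.11), np.float64(1.92), np.float64(-0.0), np.float64(-0.0), np.float64(-60.1)]
```

>>> play_rows:
  motion:
    - [[36.8,10.1,1.9,0,0,-60],[36.8,10.1,1.9,0,0,-60],[36.8,10.1,1.9,0,0,-60],[36.8,10.1,1.9,0,0,-60],[36.8,10.1,1.9,0,0,-60]]

```text
time: 1.15
tool_pos: [546.9, -189.7, 206.7]
tcp_rot: [-180.0, -0.0, 106.4]
ft_force: [-0.2, 0.2, 0.7]
finger_gap: 85.4
grip_force: 0.0
```

```bash
python3 go.py 634 -91 200 123.5
```

```text
t 1.15 at [ 546.9 -189.7  206.7] [-180.    -0.   106.4] F [-0.2  0.2  0.7] gap 85.4 q [-24.   5.  91.  -0.  85. -41.]
ROW [np.float64(7.02), np.float64(11.14), np.float64(0.67), np.float64(-0.0), np.float64(-0.0), np.float64(-17.1)]
```

>>> play_rows:
  motion:
    - [[3.5,5.5,0.3,0,0,-8.5],[7,11.1,0.7,0,0,-17],[7,11.1,0.7,0,0,-17],[7,11.1,0.7,0,0,-17],[7,11.1,0.7,0,0,-17]]

```text
time: 1.65
tool_pos: [633.2, -93.0, 199.2]
tcp_rot: [-179.9, -0.0, 123.1]
ft_force: [-0.3, -0.5, 0.2]
finger_gap: 85.6
grip_force: 0.0
```

```bash
cat >> h.py <<'E'
from scipy.spatial.transform import Rotation as Ro
def wrist(z0=None):
    from bench import sensors, optics
    st=sensors.sense(); s=optics.snapshot("wrist"); s["pos"]=st["tool_pos"]; s["Rt"]=Ro.from_euler("xyz",st["tcp_rot"],degrees=True).as_matrix(); return s
def wray(s,uv,z):
    K=s["mtx"]; a=np.array([(uv[0]-K[0,2])/K[0,0],(uv[1]-K[1,2])/K[1,1]]); th=np.hypot(*a)
    d=np.r_[a/max(th,1e-9)*np.sin(th),np.cos(th)]; T=s["T_tool_cam"]
    d=s["Rt"]@(T[:3,:3]@d); c=s["Rt"]@T[:3,3]+s["pos"]
    return c+d*(z-c[2])/d[2]
E
python3 go.py 634 -91 200 123.5
python3 - <<'E'
from h import *
s=wrist(); pickle.dump(s,open("w1.pkl","wb")); cv2.imwrite("pics/w1.png",s["pixels"][:,:,::-1])
E
```

```text
t 1.65 at [633.2 -93.  199.2] [-179.9   -0.   123.1] F [-0.3 -0.5  0.2] gap 85.6 q [-13.  15.  81.  -0.  85. -46.]
ROW [np.float64(0.12), np.float64(0.17), np.float64(-0.08), np.float64(-0.1), np.float64(-0.0), np.float64(-0.4)]
```

View pics/w1.png

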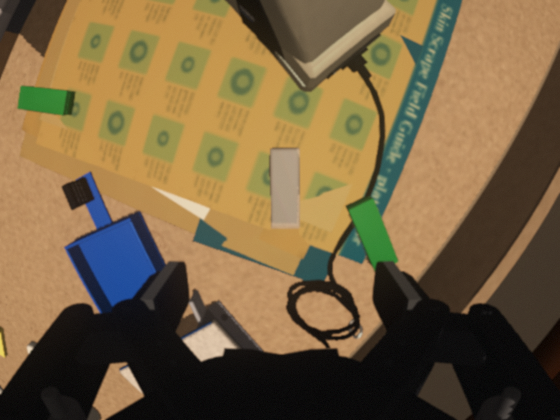

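The slide box's top face lies at about x 272–300, y 148–227 in the wrist picture, nearly square with the tool. The microscope's head reaches down to about (310,85). I check its clearance.

```bash
python3 - <<'E'
from h import *
s=pickle.load(open("w1.pkl","rb")); hsv=cv2.cvtColor(s["pixels"],cv2.COLOR_RGB2HSV)
m=cv2.inRange(hsv,(0,0,90),(180,75,255)); o=np.zeros_like(m); o[135:240,260:312]=m[135:240,260:312]
c=max(cv2.findContours(o,0,1)[0],key=cv2.contourArea); print(cv2.boundingRect(c),cv2.minAreaRect(c))
q=np.array([wray(s,p,21)[:2] for p in c[:,0]],np.float32); print(cv2.minAreaRect(q))
for p in [(272,148),(299,148),(300,226),(272,227)]: print(wray(s,p,21).round(1))
for z in (0,60,120,180,240): print("mic",z,wray(s,(308,88),z).round(0))
tp=pickle.load(open("top.pkl","rb"))
for z in (0,60,120,180,240): print("top mic",z,ray(tp,(143,207),z).round(0),ray(tp,(133,250),z).round(0))
E
```

```text
(271, 149, 28, 76) ((284.5, 186.5), (75.0, 27.0), 90.0)
((634.0919189453125, -86.93450164794922), (27.207223892211914, 77.32257080078125), 33.27033996582031)
[602.  -60.5  21. ]
[624.2 -46.   21. ]
[ 670.  -112.2   21. ]
[ 646.2 -129.1   21. ]
mic 0 [599.  12.   0.]
mic 60 [598.   3.  60.]
mic 120 [598.  -5. 120.]
mic 180 [597. -13. 180.]
mic 240 [597. -22. 240.]
top mic 0 [566.  15.   0.] [459.  33.   0.]
top mic 60 [555.  -3.  60.] [453.  15.  60.]
top mic 120 [544. -20. 120.] [448.  -4. 120.]
top mic 180 [533. -37. 180.] [442. -22. 180.]
top mic 240 [521. -54. 240.] [436. -40. 240.]
```

>>> play_rows:
  motion:
    - [[0,0,0,0,0,8],[0,0,0,0,0,16],[0,0,0,0,0,24],[0,0,0,0,0,32],[0,0,0,0,0,40]]

```text
time: 2.2
tool_pos: [632.5, -95.4, 200.2]
tcp_rot: [180.0, 0.0, 82.6]
ft_force: [-0.1, 0.2, -0.3]
finger_gap: 85.4
grip_force: 0.0
```

>>> play_rows:
  motion:
    - [[0,0,0,0,0,8],[0,0,0,0,0,16],[0,0,0,0,0,24],[0,0,0,0,0,32],[0,0,0,0,0,40]]

```text
time: 2.7
tool_pos: [632.5, -95.4, 200.3]
tcp_rot: [180.0, 0.0, 42.6]
ft_force: [0.7, 0.5, 0.1]
finger_gap: 85.5
grip_force: 0.0
```

>>> play_rows:
  motion:
    - [[0,0,0,0,0,8],[0,0,0,0,0,16],[0,0,0,0,0,24],[0,0,0,0,0,32],[0,0,0,0,0,40]]

```text
time: 3.2
tool_pos: [632.5, -95.4, 200.3]
tcp_rot: [180.0, 0.0, 2.6]
ft_force: [0.1, 0.1, 0.4]
finger_gap: 85.5
grip_force: 0.0
```

>>> play_rows:
  motion:
    - [[0,0,0,0,0,8],[0,0,0,0,0,16],[0,0,0,0,0,24],[0,0,0,0,0,32],[0,0,0,0,0,40]]

```text
time: 3.7
tool_pos: [632.5, -95.4, 200.3]
tcp_rot: [180.0, -0.0, -37.4]
ft_force: [-0.9, -0.6, -0.4]
finger_gap: 85.6
grip_force: 0.0
```

>>> play_rows:
  motion:
    - [[0,0,0,0,0,8],[0,0,0,0,0,16],[0,0,0,0,0,20],[0,0,0,0,0,20],[0,0,0,0,0,20]]

```text
time: 4.2
tool_pos: [632.8, -94.8, 200.2]
tcp_rot: [180.0, -0.0, -56.9]
ft_force: [0.2, 0.4, -0.1]
finger_gap: 85.4
grip_force: 0.0
```

```bash
python3 go.py 634.5 -87 40 -56.7
```

```text
t 4.2 at [632.8 -94.8 200.2] [180.   -0.  -56.9] F [ 0.2  0.4 -0.1] gap 85.4 q [-13.  14.  81.  -0.  85. 134.]
ROW [np.float64(-0.57), np.float64(-0.57), np.float64(16.02), np.float64(0.0), np.float64(-0.0), np.float64(-0.2)]
```

>>> play_rows:
  motion:
    - [[-0.5,-0.5,4,0,0,0],[-0.6,-0.6,8,0,0,0],[-0.6,-0.6,12,0,0,0],[-0.6,-0.6,15,0,0,0],[-0.6,-0.6,15,0,0,0]]
  jaw: 0.65

```text
time: 4.7
tool_pos: [630.4, -84.9, 44.1]
tcp_rot: [179.6, 0.4, -56.9]
ft_force: [-0.6, -1.0, -0.8]
finger_gap: 55.4
grip_force: 0.0
```

```bash
python3 - <<'E'
from h import *
s=wrist(); cv2.imwrite("pics/w2.png",s["pixels"][:,:,::-1])
E
python3 go.py 634.5 -87 3 -56.7
```

```text
t 4.75 at [632.6 -85.3  47.5] [179.8   0.2 -56.9] F [-0.5 -0.4 -0.4] gap 55.3 q [-12.  22.  88.  -0.  70. 135.]
ROW [np.float64(0.26), np.float64(-0.08), np.float64(4.45), np.float64(0.2), np.float64(0.2), np.float64(-0.2)]
```

View pics/w2.png

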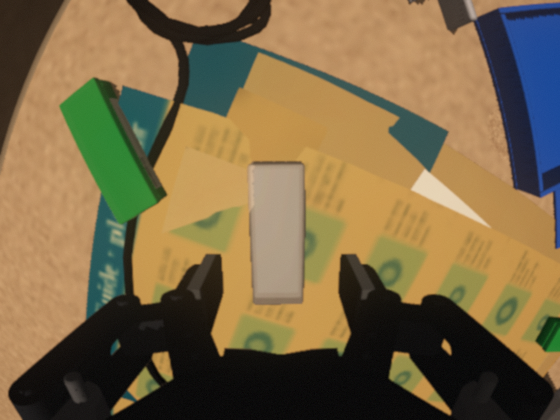

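The slide box lies between the fingers, with its top face at about x 249–304, y 162–295.

```bash
python3 - <<'E'
from h import *
s=wrist()
for z in (21,): print(*[wray(s,p,z)[:2].round(1) for p in [(277,163),(277,293),(277,228)]])
E
python3 go.py 634.5 -87 3 -56.7
```

```text
[ 659.7 -124. ] [618.1 -59.7] [640.3 -94.1]
t 4.8 at [634.7 -85.7  50.3] [180.    0.  -56.9] F [-0.4 -0.7  0.5] gap 55.5 q [-12.  22.  88.  -0.  70. 135.]
ROW [np.float64(0.1), np.float64(0.09), np.float64(4.73), np.float64(0.0), np.float64(0.0), np.float64(-0.2)]
```

>>> play_rows:
  motion:
    - [[0.5,0.1,1.5,0,0,0],[0.5,0.1,3,0,0,0],[0.5,0.1,4,0,0,0],[0.5,0.1,4.6,0,0,0],[0.5,0.1,4.6,0,0,0]]

```text
time: 5.3
tool_pos: [635.8, -89.8, 2.4]
tcp_rot: [179.9, 0.1, -57.0]
ft_force: [0.3, 0.3, 0.3]
finger_gap: 55.5
grip_force: 0.0
```

>>> play_rows:
  motion:
    - [[0,0,0,0,0,0],[0,0,0,0,0,0],[0,0,0,0,0,0]]

```text
time: 5.6
tool_pos: [637.5, -90.2, 4.7]
tcp_rot: [-180.0, -0.0, -57.0]
ft_force: [1.1, -0.2, 0.1]
finger_gap: 55.6
grip_force: 0.0
```

>>> play_rows:
  motion:
    - [[0,0,0.2,0,0,0],[0,0,0.2,0,0,0],[0,0,0.2,0,0,0],[0,0,0.2,0,0,0],[0,0,0.2,0,0,0]]
  jaw: 0.2
  squeeze: 30

```text
time: 6.1
tool_pos: [637.0, -90.1, 2.1]
tcp_rot: [-180.0, -0.0, -57.0]
ft_force: [-0.0, -0.3, 1.2]
finger_gap: 29.6
grip_force: 30.7
```

>>> play_rows:
  motion:
    - [[0,0,0,0,0,0],[0,0,0,0,0,0],[0,0,0,0,0,0]]

```text
time: 6.4
tool_pos: [637.1, -90.2, 2.1]
tcp_rot: [-180.0, -0.0, -57.0]
ft_force: [-0.3, 0.1, 2.6]
finger_gap: 29.1
grip_force: 30.7
```

>>> play_rows:
  motion:
    - [[0,0,-3,0,0,0],[0,0,-6,0,0,0],[0,0,-9,0,0,0],[0,0,-12,0,0,0],[0,0,-12,0,0,0]]

```text
time: 6.9
tool_pos: [640.1, -90.8, 127.8]
tcp_rot: [-179.7, -0.4, -57.0]
ft_force: [0.5, -0.3, 0.9]
finger_gap: 29.6
grip_force: 30.5
```

```bash
python3 go.py 523.8 -283.9 110 53.7;  python3 - <<'E'
from h import *
s=wrist(); pickle.dump(s,open("w3.pkl","wb"));cv2.imwrite("pics/w3.png",s["pixels"][:,:,::-1])
E
```

```text
t 6.9 at [640.1 -90.8 127.8] [-179.7   -0.4  -57. ] F [ 0.5 -0.3  0.9] gap 29.6 q [-13.  18.  84.   0.  77. 134.]
ROW [np.float64(9.83), np.float64(20.29), np.float64(1.72), np.float64(0.1), np.float64(-0.6), np.float64(-110.7)]
```

View pics/w3.png

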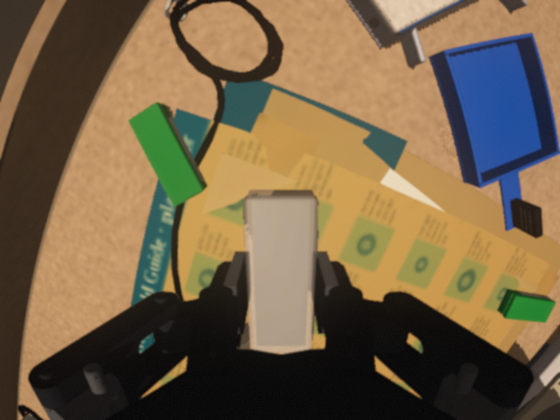

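The box is held level between the pads, at about x 247–317, y 192–350. I compute its offset along tool x and refine the tray pose from the same picture.

```bash
python3 - <<'E'
from h import *
s=pickle.load(open("w3.pkl","rb")); z=s["pos"][2]+19
for p in [(281,196),(281,347)]: print((s["Rt"].T@(wray(s,p,z)-s["pos"])).round(1))
t=np.array([wray(s,p,30)[:2] for p in [(433,57),(534,35),(562,155),(478,187)]]); print(t.round(1),t.mean(0))
print(wray(s,(525,203),45))
E
python3 go.py 523.8 -283.9 125 53.7
```

```text
[ 39.9   0.4 -18.8]
[-33.4   0.5 -19.2]
[[ 610.  -262.9]
 [ 538.  -361.6]
 [ 441.  -292.4]
 [ 511.9 -203. ]] [ 525.21772836 -279.97177146]
[ 467.5240757  -220.21451735   45.        ]
t 6.95 at [638.9 -90.6 125.1] [-179.8   -0.2  -57. ] F [ 0.  -0.3 -0.8] gap 29.5 q [-13.  18.  84.  -0.  77. 134.]
ROW [np.float64(9.94), np.float64(20.19), np.float64(-0.03), np.float64(0.1), np.float64(-0.4), np.float64(-110.7)]
```

>>> play_rows:
  motion:
    - [[2.5,5,0,0,0,-8.5],[5,10,0,0,0,-17],[7.5,15,0,0,0,-25.5],[9.9,20.2,0,0,0,-34],[9.9,20.2,0,0,0,-42]]

```text
time: 7.45
tool_pos: [518.9, -284.9, 120.1]
tcp_rot: [-180.0, 0.2, -15.3]
ft_force: [0.5, -0.8, -0.4]
finger_gap: 29.4
grip_force: 30.5
```

>>> play_rows:
  motion:
    - [[0,0,0,0,0,-8],[0,0,0,0,0,-16],[0,0,0,0,0,-24],[0,0,0,0,0,-32],[0,0,0,0,0,-40]]

```text
time: 7.95
tool_pos: [520.5, -282.7, 120.0]
tcp_rot: [-179.9, 0.1, 24.7]
ft_force: [0.2, -0.2, -0.5]
finger_gap: 29.5
grip_force: 30.5
```

>>> play_rows:
  motion:
    - [[0,0,0,0,0,-8],[0,0,0,0,0,-16],[0,0,0,0,0,-24],[0,0,0,0,0,-28.5],[0,0,0,0,0,-28.5]]

```text
time: 8.45
tool_pos: [520.6, -282.6, 120.1]
tcp_rot: [-179.8, 0.0, 53.0]
ft_force: [-0.2, -0.1, 0.2]
finger_gap: 29.6
grip_force: 30.5
```

```bash
python3 go.py 522 -286 80 53.7;  python3 - <<'E'
from h import *
s=wrist(); pickle.dump(s,open("w4.pkl","wb"));cv2.imwrite("pics/w4.png",s["pixels"][:,:,::-1])
E
```

```text
t 8.45 at [ 520.6 -282.6  120.1] [-179.8    0.    53. ] F [-0.2 -0.1  0.2] gap 29.6 q [-33.  11.  93.   0.  76.   4.]
ROW [np.float64(-0.19), np.float64(0.33), np.float64(4.01), np.float64(-0.2), np.float64(0.0), np.float64(-0.7)]
```

View pics/w4.png

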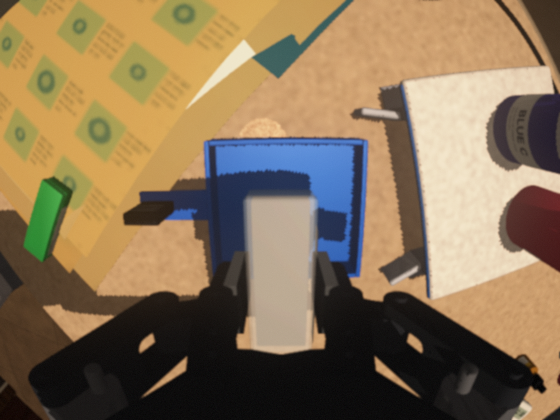

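The tray is below the held box: its rim corners are at about (206,142) and (367,141), with its right wall running to (360,276). The grip is at (150,213) and the riser is on the right.

```bash
python3 - <<'E'
from h import *
s=pickle.load(open("w4.pkl","rb"))
a=wray(s,(206,142),30);b=wray(s,(367,141),30);c=wray(s,(360,277),30)
print(a,b,c,np.linalg.norm(a-b)); d=(b-a)[:2]; d/=np.linalg.norm(d); n=np.array([d[1],-d[0]])
print(np.degrees(np.arctan2(d[1],d[0])), (a+b)[:2]/2+55*n)
k=cv2.cvtColor(s["pixels"],cv2.COLOR_RGB2HSV)
g=[wray(s,p,45)[:2].round(1) for p in [(123,209),(134,224),(174,211),(165,199)]]; print(g,np.mean(g,0))
r0=wray(s,(404,83),48);r1=wray(s,(430,297),48);print(r0,r1,np.linalg.norm(r1-r0),np.degrees(np.arctan2(*(r0-r1)[:2][::-1])))
E
python3 go.py 522 -285 60 53.7
```

```text
[ 510.77492679 -205.40368444   30.        ] [ 604.84644977 -274.86804295   30.        ] [ 541.0157548  -362.81013827   30.        ] 116.93908046514441
-36.44292703695976 [ 525.13949142 -284.38055712]
[array([ 431.2, -203.3]), array([ 430.6, -217.5]), array([ 463.8, -229.8]), array([ 464.3, -218.9])] [ 447.475 -217.375]
[ 647.23323222 -253.62749138   48.        ] [ 580.01381201 -407.87900229   48.        ] 168.261638735913 66.45348546076309
t 8.5 at [ 520.7 -282.7  120.4] [-179.9    0.    52.8] F [ 0.6  0.4 -0.3] gap 29.6 q [-33.  11.  93.  -0.  76.   4.]
ROW [np.float64(-0.1), np.float64(0.25), np.float64(6.04), np.float64(-0.1), np.float64(0.0), np.float64(-0.9)]
```

>>> play_rows:
  motion:
    - [[-0.2,0.4,3,0,0,-0.8],[-0.2,0.4,6,0,0,-0.8],[-0.2,0.4,8,0,0,-0.8],[-0.2,0.4,9,0,0,-0.8],[-0.2,0.4,9,0,0,-0.8]]

```text
time: 9.0
tool_pos: [522.0, -286.2, 29.8]
tcp_rot: [-179.8, 0.0, 53.7]
ft_force: [-0.4, -0.6, -2.2]
finger_gap: 29.8
grip_force: 30.5
```

>>> play_rows:
  motion:
    - [[0,0,0.6,0,0,0],[0,0,1.2,0,0,0],[0,0,1.8,0,0,0],[0,0,2.1,0,0,0],[0,0,2.1,0,0,0]]

```text
time: 9.5
tool_pos: [523.2, -287.0, 10.5]
tcp_rot: [-180.0, 0.0, 53.7]
ft_force: [-0.4, 0.0, -0.3]
finger_gap: 29.2
grip_force: 30.5
```

>>> play_rows:
  motion:
    - [[0,0,0,0,0,0],[0,0,0,0,0,0],[0,0,0,0,0,0]]

```text
time: 9.8
tool_pos: [523.7, -287.4, 11.3]
tcp_rot: [180.0, -0.0, 53.7]
ft_force: [0.2, 0.6, -0.9]
finger_gap: 29.6
grip_force: 30.5
```

>>> play_rows:
  motion:
    - [[0,0,0.25,0,0,0],[0,0,0.5,0,0,0],[0,0,0.5,0,0,0],[0,0,0.5,0,0,0]]

```text
time: 10.2
tool_pos: [523.7, -287.4, 6.1]
tcp_rot: [180.0, -0.0, 53.7]
ft_force: [0.3, -0.5, 1.0]
finger_gap: 29.3
grip_force: 30.7
```

>>> play_rows:
  motion:
    - [[0,0,0,0,0,0],[0,0,0,0,0,0],[0,0,0,0,0,0],[0,0,0,0,0,0]]
  jaw: 0.58

```text
time: 10.6
tool_pos: [523.5, -287.2, 5.9]
tcp_rot: [-180.0, 0.0, 53.7]
ft_force: [-0.3, -0.3, 0.2]
finger_gap: 49.6
grip_force: 0.0
```

>>> play_rows:
  motion:
    - [[0,0,-2,0,0,0],[0,0,-5,0,0,0],[0,0,-9,0,0,0],[0,0,-12,0,0,0],[0,0,-12,0,0,0]]

```text
time: 11.1
tool_pos: [526.6, -289.3, 132.3]
tcp_rot: [179.4, -0.0, 53.7]
ft_force: [0.8, -0.7, 0.9]
finger_gap: 49.9
grip_force: 0.0
```

```bash
python3 - <<'E'
from h import *
s=wrist(); pickle.dump(s,open("w5.pkl","wb"));cv2.imwrite("pics/w5.png",s["pixels"][:,:,::-1])
E
python3 go.py 436 -219 130 143.6
```

```text
t 11.15 at [ 525.4 -288.5  129.4] [179.7  -0.   53.7] F [-0.  -0.1 -0.3] gap 49.6 q [-34.  11.  92.  -0.  76.   3.]
ROW [np.float64(0.31), np.float64(-11.32), np.float64(-0.13), np.float64(0.3), np.float64(0.3), np.float64(-89.9)]
```

View pics/w5.png

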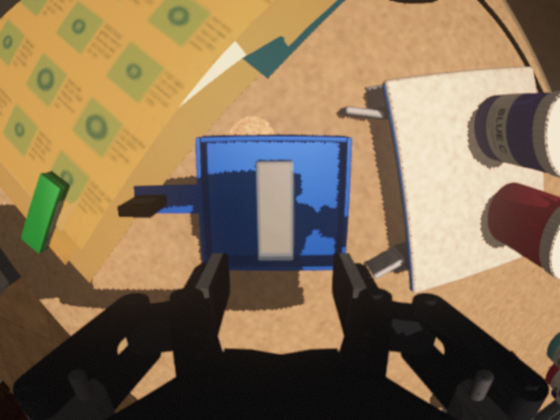

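The slide box lies flat inside the tray at about (275,210), clear of the walls. Next is the tray's grip.

>>> play_rows:
  motion:
    - [[0,-3,0,0,0,-8],[0.2,-6,0,0,0,-16],[0.3,-9,0,0,0,-24],[0.3,-11.3,0,0,0,-32],[0.3,-11.3,0,0,0,-40]]
  jaw: 0.45

```text
time: 11.65
tool_pos: [431.2, -215.7, 123.6]
tcp_rot: [-179.8, -0.2, 94.1]
ft_force: [0.3, -0.3, 0.8]
finger_gap: 38.9
grip_force: 0.0
```

>>> play_rows:
  motion:
    - [[0,0,0,0,0,-8],[0,0,0,0,0,-16],[0,0,0,0,0,-24],[0,0,0,0,0,-32],[0,0,0,0,0,-40]]

```text
time: 12.15
tool_pos: [433.3, -217.4, 124.3]
tcp_rot: [-180.0, -0.2, 134.1]
ft_force: [0.2, 0.1, -0.9]
finger_gap: 38.1
grip_force: 0.0
```

>>> play_rows:
  motion:
    - [[0,0,0,0,0,-8],[0,0,0,0,0,-10],[0,0,0,0,0,-10],[0,0,0,0,0,-10]]

```text
time: 12.55
tool_pos: [433.6, -217.6, 124.9]
tcp_rot: [-180.0, -0.1, 143.6]
ft_force: [-0.5, 0.4, -0.2]
finger_gap: 38.1
grip_force: 0.0
```

```bash
python3 - <<'E'
from h import *
s=pickle.load(open("w5.pkl","rb"))
t=np.array([wray(s,p,30)[:2] for p in [(197,138),(351,137),(346,268),(205,269)]]); print(t.round(1),t.mean(0)); d=t[1]-t[0];print(np.degrees(np.arctan2(d[1],d[0])))
s=wrist(); pickle.dump(s,open("w6.pkl","wb"));cv2.imwrite("pics/w6.png",s["pixels"][:,:,::-1])
E
python3 go.py 436 -219 50 143.6
```

```text
[[ 510.7 -205. ]
 [ 605.5 -274. ]
 [ 542.8 -362.3]
 [ 446.4 -292.4]] [ 526.36135016 -283.41799993]
-36.06026827606677
t 12.6 at [ 433.8 -217.7  125.2] [-1.800e+02 -1.000e-01  1.437e+02] F [-0.2  0.4 -0.4] gap 38.8 q [-33.  -6. 110.  -0.  76. -86.]
ROW [np.float64(-0.27), np.float64(0.03), np.float64(7.52), np.float64(-0.0), np.float64(-0.1), np.float64(0.1)]
```

View pics/w6.png

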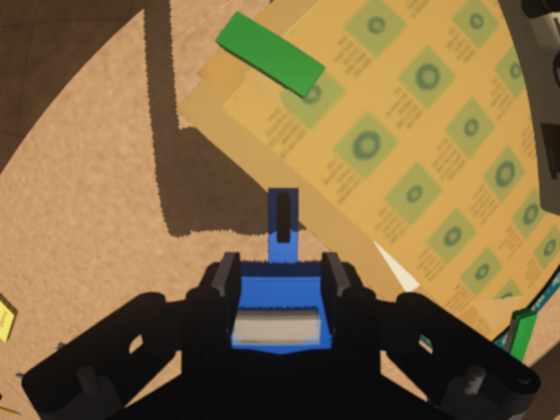

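The black grip plate is straight ahead at about x 277–291, y 192–243, aligned with the tool.

```bash
python3 - <<'E'
from h import *
s=pickle.load(open("w6.pkl","rb"))
for p in [(284,192),(284,243),(284,217)]:
    w=wray(s,p,45); print(w.round(1),(s["Rt"].T@(w-s["pos"])).round(1))
E
```

```text
[ 418.3 -203.2   45. ] [20.7  2.5 79.9]
[ 449.1 -225.7   45. ] [-17.5   2.7  79.9]
[ 433.1 -214.    45. ] [ 2.4  2.6 79.9]
```

>>> play_rows:
  motion:
    - [[0,0.25,3,0,0,0],[0,0.25,6,0,0,0],[0,0.25,8.5,0,0,0],[0,0.25,10,0,0,0],[0,0.25,10.5,0,0,0]]

```text
time: 13.1
tool_pos: [434.0, -214.9, 18.6]
tcp_rot: [-180.0, -0.2, 143.7]
ft_force: [-1.0, 0.0, -0.1]
finger_gap: 38.4
grip_force: 0.0
```

>>> play_rows:
  motion:
    - [[0,0,0.4,0,0,0],[0,0,0.6,0,0,0],[0,0,0.6,0,0,0],[0,0,0.6,0,0,0],[0,0,0.6,0,0,0]]

```text
time: 13.6
tool_pos: [436.2, -216.3, 15.8]
tcp_rot: [180.0, 0.1, 143.7]
ft_force: [-0.4, 0.9, 0.5]
finger_gap: 38.4
grip_force: 0.0
```

>>> play_rows:
  motion:
    - [[0,0,0,0,0,0],[0,0,0,0,0,0],[0,0,0,0,0,0],[0,0,0,0,0,0],[0,0,0,0,0,0]]
  jaw: 0
  squeeze: 30

```text
time: 14.1
tool_pos: [435.9, -216.1, 15.3]
tcp_rot: [-180.0, 0.0, 143.7]
ft_force: [-0.6, 0.3, 5.0]
finger_gap: 9.4
grip_force: 30.6
```

```bash
python3 go.py 436 -219 13 143.6
```

```text
t 14.1 at [ 435.9 -216.1   15.3] [-180.     0.   143.7] F [-0.6  0.3  5. ] gap 9.4 q [-32.   3. 114.  -0.  63. -86.]
ROW [np.float64(-0.18), np.float64(-0.22), np.float64(0.23), np.float64(-0.0), np.float64(0.0), np.float64(0.1)]
```

>>> play_rows:
  motion:
    - [[0,0,-0.05,0,0,0],[0,0,-0.05,0,0,0],[0,0,-0.05,0,0,0]]

```text
time: 14.4
tool_pos: [435.6, -215.9, 15.3]
tcp_rot: [-180.0, -0.0, 143.7]
ft_force: [0.4, -2.1, -0.3]
finger_gap: 9.8
grip_force: 29.9
```

>>> play_rows:
  motion:
    - [[0.3,-0.4,0,0,0,-1.3],[0.5,-1.0,0,0,0,-3.3],[0.7,-1.6,0,0,0,-5.3],[0.9,-2.2,0,0,0,-7.3],[1.0,-2.7,0,0,0,-9.3]]

```text
time: 14.9
tool_pos: [411.4, -231.7, 15.3]
tcp_rot: [180.0, -0.0, 153.1]
ft_force: [0.1, -1.1, -0.8]
finger_gap: 9.6
grip_force: 29.8
```

```bash
python3 go.py 403 -242.5 14.8 157
```

```text
t 14.9 at [ 411.4 -231.7   15.3] [180.   -0.  153.1] F [ 0.1 -1.1 -0.8] gap 9.6 q [-36.   1. 116.   0.  63. -99.]
ROW [np.float64(0.26), np.float64(-1.34), np.float64(0.05), np.float64(0.0), np.float64(-0.0), np.float64(-3.9)]
```

>>> play_rows:
  motion:
    - [[0.1,-0.5,0,0,0,-1.5],[0.2,-1.0,0,0,0,-3],[0.3,-1.3,0,0,0,-3.9],[0.3,-1.3,0,0,0,-3.9],[0.3,-1.3,0,0,0,-3.9]]

```text
time: 15.4
tool_pos: [402.9, -241.8, 15.3]
tcp_rot: [180.0, -0.0, 156.9]
ft_force: [-0.2, -0.1, -0.4]
finger_gap: 9.6
grip_force: 29.9
```

```bash
python3 go.py 403 -242.5 15.3 157; python3 - <<'E'
from h import *
from bench import optics
s=optics.snapshot("top"); pickle.dump(s,open("top2.pkl","wb"))
cv2.imwrite("pics/c2.png",cv2.resize(s["pixels"][110:280,195:355],None,fx=3.5,fy=3.5,interpolation=cv2.INTER_CUBIC)[:,:,::-1])
E
```

```text
t 15.4 at [ 402.9 -241.8   15.3] [180.   -0.  156.9] F [-0.2 -0.1 -0.4] gap 9.6 q [ -37.    0.  117.    0.   63. -104.]
ROW [np.float64(-0.04), np.float64(-0.06), np.float64(0.0), np.float64(0.0), np.float64(-0.0), np.float64(-0.1)]
```

View pics/c2.png

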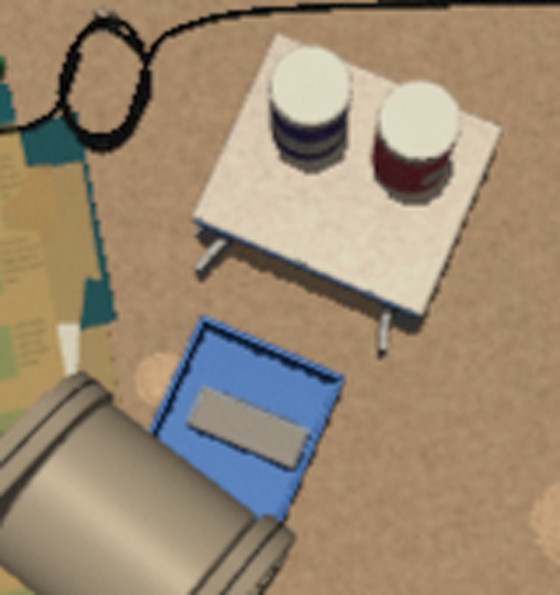

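The tray (front rim corners at (204,317) and (344,378) in the crop) stands in front of the bay with the box in it. The deck corners are at (194,219), (423,318), (277,35) and (500,127). I fit the edges for relative alignment.

```bash
cat > fit.py <<'E'
from h import *
s=pickle.load(open("top2.pkl","rb")); hsv=cv2.cvtColor(s["pixels"],cv2.COLOR_RGB2HSV)
f=lambda p:np.array([(p[0]+.5)/3.5-.5+195,(p[1]+.5)/3.5-.5+110])
blue=cv2.inRange(hsv,(105,130,40),(125,255,255)); white=cv2.inRange(hsv,(0,0,150),(180,60,255))
def edge(m,a,b,z):
    a,b=f(a),f(b); L=np.linalg.norm(b-a); d=(b-a)/L; n=np.array([-d[1],d[0]]); out=[]
    mm=cv2.GaussianBlur(m.astype(np.float32)/255,(0,0),0.8)
    for t in np.linspace(.12,.88,30):
        k=np.linspace(-4,4,81); q=a+d*L*t+k[:,None]*n
        v=cv2.remap(mm,q[:,0].astype(np.float32)[None],q[:,1].astype(np.float32)[None],1)[0]
        i=np.where(np.diff(v>.5))[0]
        if len(i): i=i[np.argmin(abs(k[i]))]; out.append(ray(s,q[i],z)[:2])
    vx,vy,x,y=cv2.fitLine(np.array(out,np.float32),cv2.DIST_HUBER,0,.01,.01).ravel()
    return np.array([vx,vy]),np.array([x,y]),len(out)
def ang(v): 
    a=np.degrees(np.arctan2(v[1],v[0])); return (a+90)%180-90
E_={"tl":edge(blue,(204,317),(160,418),30),"tr":edge(blue,(344,378),(290,508),30),"tf":edge(blue,(204,317),(344,378),30),
"dl":edge(white,(194,219),(277,35),48),"dr":edge(white,(423,318),(500,127),48),"df":edge(white,(194,219),(423,318),48)}
for k,(v,p,n) in E_.items(): print(k,ang(v).round(2),p.round(1),n)
def mid(l,r,z=0):
    (v1,p1,_),(v2,p2,_)=E_[l],E_[r]; v=v1*np.sign(v1[0])+v2*np.sign(v2[0]); v/=np.linalg.norm(v); n=np.array([-v[1],v[0]])
    return v,(p1+p2)/2,(n@(p1-p2))
v,p,w=mid("dl","dr"); n=np.array([-v[1],v[0]]); print("riser yaw",ang(v),"width",w,"c",p)
vt,pt,wt=mid("tl","tr"); print("tray yaw",ang(vt),"width",wt,pt)
ymid=lambda q:n@(q-p)
print("tray mid lateral in riser",ymid(pt), "front edge x dist", v@(E_["df"][1]-E_["tf"][1]),"TCP lateral",ymid(np.array([402.9,-241.8])))
E
python3 fit.py
```

```text
tl -23.03 [ 542.  -243.4] 30
tr -23.45 [ 488.9 -337.8] 30
tf 67.33 [ 561.9 -302.4] 30
dl -23.16 [ 713.8 -279.6] 30
dr -23.38 [ 630.9 -433.5] 30
df 66.76 [ 608.1 -344.3] 30
riser yaw -23.267181 width 174.13095 c [ 672.35315 -356.56232]
tray yaw -23.237312 width 107.742615 [ 515.4709  -290.61688]
tray mid lateral in riser -1.3892593 front edge x dist 58.95238 TCP lateral -1.0101976203899758
```

>>> play_rows:
  motion:
    - [[-0.5,0.04,0,0,0,0],[-1.3,0.1,0,0,0,0.1],[-2.3,0.14,0,0,0,0.1],[-3.2,0.14,0,0,0,0.1],[-4.0,0.14,0,0,0,0.1]]

```text
time: 15.95
tool_pos: [441.1, -256.5, 15.3]
tcp_rot: [180.0, -0.0, 156.8]
ft_force: [-3.9, 2.5, 3.0]
finger_gap: 9.7
grip_force: 30.3
```

>>> play_rows:
  motion:
    - [[-0.6,0,0,0,0,0],[-1.2,0,0,0,0,0],[-1.8,0,0,0,0,0],[-2.4,0,0,0,0,0],[-3.0,0,0,0,0,0]]

```text
time: 16.45
tool_pos: [468.4, -268.4, 15.4]
tcp_rot: [180.0, -0.0, 156.8]
ft_force: [-1.5, 1.2, -0.7]
finger_gap: 9.6
grip_force: 29.8
```

```bash
cat > rel.py <<'E'
from h import *
from bench import sensors
st=sensors.sense(); v=np.array([.9187,-.395]); n=np.array([.395,.9187]); d=st["tool_pos"][:2]-[402.9,-241.8]
F=st["ft_force"]; print("t",st["time"],"adv",round(v@d,1),"lat",round(n@d,1),"Fx",round(v@F[:2],1),"Fy",round(n@F[:2],1),"Fz",round(F[2],1),"M",st["wrist_torque"].round(2),"z",st["tool_pos"][2].round(1),st["tcp_rot"].round(1))
E
python3 rel.py; python3 - <<'E'
from bench import optics; import pickle
pickle.dump(optics.snapshot("top"),open("top3.pkl","wb"))
E
```

```text
t 16.45 adv 70.7 lat 1.5 Fx -1.8 Fy 0.5 Fz -0.7 M [0.12 0.18 0.  ] z 15.4 [180.   -0.  156.8]
```

>>> play_rows:
  motion:
    - [[-0.8,0,0,0,0,0],[-1.6,0,0,0,0,0],[-2.4,0,0,0,0,0],[-3.2,0,0,0,0,0],[-4.0,0,0,0,0,0]]

```text
time: 17.0
tool_pos: [505.4, -284.2, 15.4]
tcp_rot: [180.0, -0.0, 156.8]
ft_force: [-1.1, 1.4, -0.7]
finger_gap: 9.6
grip_force: 29.8
```

```bash
python3 rel.py
```

```text
t 17.0 adv 111.0 lat 1.5 Fx -1.6 Fy 0.8 Fz -0.7 M [0.06 0.23 0.03] z 15.4 [180.   -0.  156.8]
```

>>> play_rows:
  motion:
    - [[-0.8,0,0,0,0,0],[-1.6,0,0,0,0,0],[-2.3,0,0,0,0,0],[-3.0,0,0,0,0,0],[-3.5,0,0,0,0,0]]

```text
time: 17.5
tool_pos: [537.6, -298.0, 15.5]
tcp_rot: [-180.0, 0.0, 156.8]
ft_force: [-1.6, 0.9, -2.4]
finger_gap: 9.9
grip_force: 29.7
```

```bash
python3 rel.py
```

```text
t 17.5 adv 145.9 lat 1.6 Fx -1.8 Fy 0.2 Fz -2.4 M [ 0.09  0.27 -0.05] z 15.5 [-180.     0.   156.8]
```

>>> play_rows:
  motion:
    - [[-0.3,0,0,0,0,0],[-0.6,0,0,0,0,0],[-0.9,0,0,0,0,0],[-1.2,0,0,0,0,0],[-1.4,0,0,0,0,0]]

```text
time: 18.0
tool_pos: [550.0, -303.4, 15.5]
tcp_rot: [180.0, 0.0, 156.8]
ft_force: [-1.1, 1.5, -1.6]
finger_gap: 10.1
grip_force: 29.7
```

```bash
python3 rel.py
```

```text
t 18.0 adv 159.5 lat 1.6 Fx -1.6 Fy 1.0 Fz -1.6 M [0.12 0.26 0.01] z 15.5 [180.    0.  156.8]
```

>>> play_rows:
  motion:
    - [[-0.1,0,0,0,0,0],[-0.2,0,0,0,0,0],[-0.3,0,0,0,0,0],[-0.4,0,0,0,0,0],[-0.4,0,0,0,0,0]]

```text
time: 18.5
tool_pos: [553.7, -304.9, 15.5]
tcp_rot: [-180.0, 0.0, 156.8]
ft_force: [-0.5, -1.0, -2.0]
finger_gap: 9.6
grip_force: 29.7
```

```bash
python3 rel.py
```

```text
t 18.5 adv 163.5 lat 1.6 Fx -0.1 Fy -1.1 Fz -2.0 M [ 0.05  0.1  -0.02] z 15.5 [-180.     0.   156.8]
```

>>> play_rows:
  motion:
    - [[-0.1,0,0,0,0,0],[-0.2,0,0,0,0,0],[-0.3,0,0,0,0,0],[-0.4,0,0,0,0,0],[-0.5,0,0,0,0,0]]

```text
time: 19.0
tool_pos: [557.3, -306.5, 15.4]
tcp_rot: [180.0, -0.1, 156.8]
ft_force: [-8.3, 3.6, 4.4]
finger_gap: 9.4
grip_force: 30.5
```

```bash
python3 rel.py
```

```text
t 19.0 adv 167.4 lat 1.6 Fx -9.1 Fy 0.0 Fz 4.4 M [0.4  1.09 0.04] z 15.4 [ 1.800e+02 -1.000e-01  1.568e+02]
```

>>> play_rows:
  motion:
    - [[-0.1,0,0,0,0,0],[-0.2,0,0,0,0,0],[-0.3,0,0,0,0,0]]

```text
time: 19.3
tool_pos: [559.1, -307.2, 15.4]
tcp_rot: [180.0, -0.3, 156.8]
ft_force: [-14.1, 6.0, 8.6]
finger_gap: 9.5
grip_force: 31.3
```

```bash
python3 rel.py
```

```text
t 19.3 adv 169.3 lat 1.6 Fx -15.3 Fy -0.1 Fz 8.6 M [ 0.76  1.88 -0.05] z 15.4 [180.   -0.3 156.8]
```

>>> play_rows:
  motion:
    - [[0.1,0,0,0,0,0],[0.1,0,0,0,0,0],[0.1,0,0,0,0,0],[0.1,0,0,0,0,0],[0.1,0,0,0,0,0]]

```text
time: 19.8
tool_pos: [559.1, -307.3, 15.4]
tcp_rot: [180.0, -0.1, 156.8]
ft_force: [-6.4, 2.5, 3.3]
finger_gap: 9.6
grip_force: 30.3
```

```bash
python3 rel.py
```

```text
t 19.8 adv 169.4 lat 1.5 Fx -6.8 Fy -0.3 Fz 3.3 M [0.33 0.88 0.  ] z 15.4 [ 1.800e+02 -1.000e-01  1.568e+02]
```

>>> play_rows:
  motion:
    - [[0.05,0,0,0,0,0],[0.1,0,0,0,0,0],[0.15,0,0,0,0,0],[0.15,0,0,0,0,0],[0.15,0,0,0,0,0]]

```text
time: 20.3
tool_pos: [558.4, -306.9, 15.4]
tcp_rot: [180.0, -0.0, 156.8]
ft_force: [-2.6, 0.8, 0.0]
finger_gap: 9.6
grip_force: 29.8
```

```bash
python3 rel.py
```

```text
t 20.3 adv 168.6 lat 1.6 Fx -2.7 Fy -0.3 Fz 0.0 M [0.11 0.57 0.  ] z 15.4 [180.   -0.  156.8]
```

>>> play_rows:
  motion:
    - [[0.04,0,0,0,0,0],[0.08,0,0,0,0,0],[0.08,0,0,0,0,0],[0.08,0,0,0,0,0],[0.08,0,0,0,0,0]]

```text
time: 20.8
tool_pos: [557.8, -306.7, 15.5]
tcp_rot: [180.0, -0.0, 156.8]
ft_force: [-2.7, 0.2, -1.1]
finger_gap: 9.4
grip_force: 29.8
```

```bash
python3 rel.py; sleep 0; python3 rel.py
```

```text
t 20.8 adv 168.0 lat 1.6 Fx -2.6 Fy -0.9 Fz -1.1 M [0.13 0.42 0.01] z 15.5 [180.   -0.  156.8]
t 20.8 adv 168.0 lat 1.6 Fx -2.6 Fy -0.9 Fz -1.1 M [0.13 0.42 0.01] z 15.5 [180.   -0.  156.8]
```

>>> play_rows:
  motion:
    - [[0.04,0,0,0,0,0],[0.08,0,0,0,0,0],[0.12,0,0,0,0,0],[0.12,0,0,0,0,0]]

```text
time: 21.2
tool_pos: [556.9, -306.2, 15.6]
tcp_rot: [-180.0, 0.0, 156.8]
ft_force: [-1.1, 0.7, -1.8]
finger_gap: 9.6
grip_force: 29.7
```

```bash
python3 rel.py
```

```text
t 21.2 adv 166.9 lat 1.6 Fx -1.3 Fy 0.2 Fz -1.8 M [0.11 0.24 0.  ] z 15.6 [-180.     0.   156.8]
```

>>> play_rows:
  motion:
    - [[0,0,0,0,0,0],[0,0,0,0,0,0]]

```text
time: 21.4
tool_pos: [556.8, -306.2, 15.6]
tcp_rot: [180.0, 0.0, 156.8]
ft_force: [-1.4, -0.1, -2.7]
finger_gap: 9.3
grip_force: 29.7
```

```bash
python3 rel.py
```

```text
t 21.4 adv 166.9 lat 1.6 Fx -1.3 Fy -0.6 Fz -2.7 M [ 0.09  0.19 -0.05] z 15.6 [180.    0.  156.8]
```

>>> play_rows:
  motion:
    - [[0,0,0.03,0,0,0],[0.03,0,0.03,0,0,0],[0.07,0,0.03,0,0,0],[0.07,0,0.03,0,0,0],[0.07,0,0.03,0,0,0]]

```text
time: 21.9
tool_pos: [556.3, -306.0, 15.4]
tcp_rot: [-180.0, 0.0, 156.8]
ft_force: [0.5, -0.4, -1.2]
finger_gap: 9.2
grip_force: 29.8
```

```bash
python3 rel.py
```

```text
t 21.9 adv 166.3 lat 1.6 Fx 0.6 Fy -0.2 Fz -1.2 M [ 0.05 -0.04  0.01] z 15.4 [-180.     0.   156.8]
```

>>> play_rows:
  motion:
    - [[-0.04,0,0,0,0,0],[-0.04,0,0,0,0,0],[-0.04,0,0,0,0,0]]

```text
time: 22.2
tool_pos: [556.3, -306.0, 15.3]
tcp_rot: [180.0, -0.0, 156.8]
ft_force: [-4.0, 1.4, 2.8]
finger_gap: 9.6
grip_force: 30.3
```

```bash
python3 rel.py
```

```text
t 22.2 adv 166.3 lat 1.6 Fx -4.2 Fy -0.3 Fz 2.8 M [0.21 0.46 0.04] z 15.3 [180.   -0.  156.8]
```

>>> play_rows:
  motion:
    - [[0.02,0,0,0,0,0],[0.02,0,0,0,0,0],[0.02,0,0,0,0,0],[0.02,0,0,0,0,0],[0.02,0,0,0,0,0]]
  jaw: 0.4

```text
time: 22.7
tool_pos: [556.4, -306.0, 15.2]
tcp_rot: [-180.0, 0.0, 156.8]
ft_force: [0.5, 0.6, -0.2]
finger_gap: 33.6
grip_force: 0.0
```

>>> play_rows:
  motion:
    - [[0,0,-1,0,0,0],[0,0,-3,0,0,0],[0,0,-6,0,0,0],[0,0,-10,0,0,0],[0,0,-13,0,0,0]]

```text
time: 23.2
tool_pos: [556.9, -306.4, 148.6]
tcp_rot: [-180.0, 0.1, 156.8]
ft_force: [0.4, -1.0, 1.1]
finger_gap: 34.4
grip_force: 0.0
```

>>> play_rows:
  motion:
    - [[2,0,0,0,0,0],[5,0,0,0,0,0],[9,0,0,0,0,0],[9,0,0,0,0,0],[9,0,0,0,0,0]]

```text
time: 23.7
tool_pos: [473.1, -270.4, 146.0]
tcp_rot: [-180.0, 0.1, 156.8]
ft_force: [0.8, -0.1, 0.4]
finger_gap: 34.2
grip_force: 0.0
```

```bash
python3 rel.py; python3 - <<'E'
from h import *
s=wrist()
hsv=cv2.cvtColor(s["pixels"],cv2.COLOR_RGB2HSV)
m=cv2.inRange(hsv,(105,130,40),(125,255,255)); c=[x for x in cv2.findContours(m,0,2)[0] if cv2.contourArea(x)>100]
for x in c: print(cv2.boundingRect(x),cv2.contourArea(x))
k=cv2.inRange(hsv,(0,0,0),(180,255,45)); 
for x in cv2.findContours(k,0,2)[0]:
    if 100<cv2.contourArea(x)<3000:
        b=cv2.boundingRect(x); w=wray(s,(b[0]+b[2]/2,b[1]+b[3]/2),45); d=w[:2]-[402.9,-241.8]; print(b,w.round(0),"adv",d@[.9187,-.395],"lat",d@[.395,.9187])
E
```

```text
t 23.7 adv 75.8 lat 1.5 Fx 0.7 Fy 0.2 Fz 0.4 M [-0.   -0.06  0.  ] z 146.0 [-1.800e+02  1.000e-01  1.568e+02]
(0, 351, 14, 27) 239.5
(232, 274, 98, 80) 2561.5
(0, 387, 27, 33) [ 602. -807.   45.] adv 406.35682695332804 lat -440.61396666606737
(276, 278, 9, 47) [ 547. -302.   45.] adv 156.36054303642354 lat 1.7367681495938705
```

```bash
python3 -c "
from bench import job; print(job.hand_in())"
```

```text
the job is handed in; nothing more can be done
None
```

The slide box lies flat in the tray, and the tray is in the bay, pressed against the stop and then let go; I handed the job in at about 24 s. The hand-in returned no verdict, so contact with the stop after release is judged only from the push and pull forces felt beforehand.

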